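Put away the flasks, bottles and jar after making up standards

ROBOT

A 6-joint arm with a two-finger parallel gripper is mounted at the origin on a cart in front of the work surface, level with it; the furniture and walls round the work are solid. World frame = base frame: x ahead of the robot, y to its left, z up, the work surface at z = 0. Lengths are in m, angles in rad, forces in N, time in s.
With the tool pointing down it reaches from about 0.3 to 0.775 m from the base axis. Payload 14.6 kg.
Tool frame: the origin (TCP) lies where the fingers leave the gripper's body, on its centre line; the fingertips stand 73 mm ahead of it and the grasp point (between the pads) lies 54 mm ahead of it; z points along the fingers, y is the line along which they close (so a half turn about z gives the same grasp; the last joint's range is limited). The gripper opens to 85 mm and grips with 20 to 120 N. Pads are 22 mm wide; open, the fingers measure 114 mm over their backs; the gripper's body (76 mm by 85 mm) begins 54 mm behind the grasp point. The pads swing forward as they close: fully open they stand 13 mm farther back than shut.
Start: joints at [-1.203, 0.3, 1.521, -0, 1.321, -0.067], TCP at [0.232, -0.499, 0.304] pointing down, gripper open.
Joint ranges: [-3.03, 3.03], [-0.79, 2.21], [0.23, 2.52], [-1.04, 4.18], [0, 3.07], [-2.55, 2.55]. Speed limits (rad/s): [2.22, 2.22, 2.57, 3.14, 3.14, 3.14].

INTERFACE

Orientations are given as [roll, pitch, yaw] about the fixed x, y, z axes, in that order (R = Rz(yaw) Ry(pitch) Rx(roll)).
In Python, from plant import env, fingers, kinematics, eyes, order, sensors gives the robot as it stands. Calls block until the motion is done:
- env.goto(position, orientation): joint-space move of the TCP to a pose.
- env.line_to(position, ori=None, vel=0.15, until_force=None): straight line of the TCP; ori=None keeps the orientation; vel is the mean speed in m/s. With until_force (N) it stops when the force on the tool has changed by that much, and returns True; else False.
- env.move_j(angles): joint-space move.
- fingers.release() and fingers.gripper_close(): open the fingers fully, or close them until they stop; the grip force is fixed at half the most.
- env.pause(seconds).
- kinematics.ik(position, orientation): joint angles nearest the present ones, or None.
- eyes.grab_frame(name): name is "scene" or "top" or "wrist"; returns a dict with "img" (400x640x3 uint8, red, green, blue), "camera_matrix" (3x3 intrinsics, pixels), "R" (3x3) and "t" (3): a world point X has camera coordinates R X + t; the wrist camera has in their place "T_tool_cam" (4x4, takes a point from camera to tool coordinates, whose origin is the TCP and whose axes are the flange's). Camera axes: x right, y down, z forward; pixel columns grow to the right and rows downward; lengths in m; the calibration is good to about 2 mm. A picture is of the moment at which its call begins: read the wrist's pose just before it. There is no depth.
A pose or a line that the arm cannot do raises env.MotionError and nothing moves.
- order.close_job(): hands the job in; it is judged then, once.
Readings, each from a call of its own:
- sensors.read_clock(): time.
- sensors.read_q(): joint angles.
- sensors.read_qd(): joint speeds.
- sensors.read_tau(): joint torques, N m.
- sensors.read_eef_pos(): TCP position.
- sensors.read_tcp_rot(): TCP orientation.
- sensors.read_wrist_force(): force on the tool from outside, world axes, zero at the start.
- sensors.read_ft_torque(): the same for the moment, N m.
- sensors.read_width(): finger opening in m.
- sensors.read_finger_force(): force on a finger pad.
Only numpy, scipy, OpenCV 4.12 (cv2) and the standard library are available. Lean on these libraries where they do the work, as an engineer would, in place of code of your own. Each camera call takes 0.05 s, during which the arm holds its last target. There are 200 camera calls.

TASK

Clear the row of things at the front of the bench: stand each stoppered glass flask in the white flask stand, in the well that fits it and right down on the base plate; stand the two capped amber bottles in the grey spill tray, one in each bay; and stand the white powder jar in the plain metal tray, because solids are kept apart from liquids. Keep everything upright and set it down gently, without dropping or tipping anything, and leave the empty beaker and the roll of sealing film where they are.

Things in the scene. Friction and masses are not known exactly. Their poses are not given: they have to be found in the camera images.
- large_flask: the larger of the two stoppered clear glass volumetric flasks: round bulb 52 mm in diameter, narrow neck, 127 mm tall over all, flat foot. Origin: centre of the underside, z up. Take it from above by the neck and stopper, 23 mm wide, which fill the top 25 mm (the bulb's shoulder slopes out below). Weighs 0.06 to 0.10 kg
- small_flask: the smaller stoppered clear glass volumetric flask: bulb 34 mm in diameter, 81 mm tall over all, flat foot. Origin: centre of the underside, z up. Take it by the neck and stopper, 23 mm wide, the top 25 mm. Weighs 0.04 to 0.07 kg
- tall_bottle: the taller amber liquid bottle: round, 62 mm in diameter, 185 mm tall, white screw cap 32 mm wide over the top 20 mm, sloping shoulder below. Origin: centre of the underside, z up. Take it by the cap. Weighs 0.32 to 0.52 kg
- dropper_bottle: the shorter amber liquid bottle: round, 53 mm in diameter, 98 mm tall, black screw cap 32 mm wide over the top 16 mm, sloping shoulder below. Origin: centre of the underside, z up. Take it by the cap. Weighs 0.13 to 0.23 kg
- powder_jar: squat white plastic powder jar: round, 49 mm in diameter, 72 mm tall, screw cap 41 mm wide over the top 16 mm. Origin: centre of the underside, z up. Take it by the cap. Weighs 0.11 to 0.19 kg
- flask_stand: white two-tier flask stand with dark grey base plate, fixed, 96 (own x) by 170 (own y) mm, 42 mm high, corner nuts to 49 mm. Base top at z = 8 mm; upper plate z = 34 to 42 mm with two round through wells: 64 mm diameter at own (x, y) = (0, -34) mm, 46 mm at (0, +44) mm, 2.5 mm chamfers. A flask passes its well and stands on the base plate. Origin: centre of the underside; only yaw varies
- spill_tray: grey plastic spill tray, fixed, 124 (own x) by 200 (own y) mm, walls 36 mm high and 4 mm thick, rim to 38 mm, floor at z = 4 mm; a 4 mm divider along own x at y = 0 makes two equal bays, 116 by 94 mm inside, centred at own y = +49 and -49 mm. Origin: centre of the underside; only yaw varies
- metal_tray: plain bare steel tray without divider, fixed, 116 (own x) by 180 (own y) mm, walls 30 mm high and 3 mm thick, rolled rim to 33 mm, inside 110 by 174 mm, floor at z = 3 mm. Origin: centre of the underside; only yaw varies
- glass_beaker: empty clear glass beaker without lid, 45 mm wide, 56 mm tall, loose, stands among the things to be sorted; it stays. Origin: centre of the underside
- roll_of_film: roll of sealing film, pale, 56 mm in diameter, 50 mm high, loose, behind the work; it stays. Origin: centre of the underside

How it is judged:
At the end, for the whole second after the job is handed in: Each flask in its well (within 11 mm in x and y), foot on the base plate (within 6 mm); one liquid bottle on the floor of each tray bay; jar on the floor of the metal tray; all five upright within 0.12 rad, at rest, released; beaker and film roll upright, within 30 mm of their starts (x of large_flask in the frame of flask_stand between -0.011 and 0.011 m and y of large_flask in the frame of flask_stand between -0.045 and -0.023 m and z of large_flask in the frame of flask_stand between 0.004 and 0.014 m and x of small_flask in the frame of flask_stand between -0.011 and 0.011 m and y of small_flask in the frame of flask_stand between 0.033 and 0.055 m and z of small_flask in the frame of flask_stand between 0.004 and 0.014 m and x of tall_bottle in the frame of spill_tray between -0.058 and 0.058 m and z of tall_bottle in the frame of spill_tray between 0 and 0.012 m and x of dropper_bottle in the frame of spill_tray between -0.058 and 0.058 m and z of dropper_bottle in the frame of spill_tray between 0 and 0.012 m and ((y of tall_bottle in the frame of spill_tray between 0.003 and 0.096 m and y of dropper_bottle in the frame of spill_tray between -0.096 and -0.003 m) or (y of tall_bottle in the frame of spill_tray between -0.096 and -0.003 m and y of dropper_bottle in the frame of spill_tray between 0.003 and 0.096 m)) and x of powder_jar in the frame of metal_tray between -0.055 and 0.055 m and y of powder_jar in the frame of metal_tray between -0.087 and 0.087 m and z of powder_jar in the frame of metal_tray between 0 and 0.012 m and angle between each of large_flask, small_flask, tall_bottle, dropper_bottle, powder_jar's own z axis and vertical below 0.12 rad and linear speed of each of large_flask, small_flask, tall_bottle, dropper_bottle, powder_jar below 0.03 m/s and contact force between each of large_flask, small_flask, tall_bottle, dropper_bottle, powder_jar and the fingers below 0.1 N and distance of each of glass_beaker, roll_of_film from where it was at the start of the episode below 0.03 m and angle between each of glass_beaker, roll_of_film's own z axis and vertical below 0.2 rad); the robot touches nothing.
It fails at once if one of the five things was tipped over (more than 0.8 rad) (angle between any of large_flask, small_flask, tall_bottle, dropper_bottle, powder_jar's own z axis and vertical above 0.8 rad).
It fails at once if one of the five things was dropped (falling faster than 0.7 m/s, out of the fingers: about 25 mm) ((linear speed of large_flask above 0.7 m/s and contact force between large_flask and the fingers below 0.1 N) or (linear speed of small_flask above 0.7 m/s and contact force between small_flask and the fingers below 0.1 N) or (linear speed of tall_bottle above 0.7 m/s and contact force between tall_bottle and the fingers below 0.1 N) or (linear speed of dropper_bottle above 0.7 m/s and contact force between dropper_bottle and the fingers below 0.1 N) or (linear speed of powder_jar above 0.7 m/s and contact force between powder_jar and the fingers below 0.1 N)).
It fails at once if the beaker or the film roll was tipped over or pushed more than 50 mm (distance of any of glass_beaker, roll_of_film from where it was at the start of the episode above 0.05 m or angle between any of glass_beaker, roll_of_film's own z axis and vertical above 0.6 rad).
It also fails if it takes over 120 s, if anything falls off the work surface, if the arm or the gripper's body presses on something with over 40 N, if the wrist force passes 120 N, or if a joint passes its speed limit or range.

## Working session

There is one attempt and no reset: what is moved stays moved. The work goes in short steps, each a Python script; the robot and the scene stay as the last script left them, time stands still between calls to the robot, and variables do not carry over. Pictures are saved under pics/ and viewed, at most 14 in all, crops included, and the job is handed in when it is done.

```bash
mkdir -p pics; ls
python3 - <<'E'
from plant import env, eyes, sensors
import cv2,numpy as np,pickle
d={}
for n in ("scene","top"):
    f=eyes.grab_frame(n); d[n]=f
    cv2.imwrite(f"pics/{n}0.png",f["img"][:,:,::-1])
    print(n,f["camera_matrix"].tolist(),(-f["R"].T@f["t"]).round(3),f["R"].round(3).tolist())
pickle.dump(d,open("f0.pkl","wb"))
print(sensors.read_clock(),sensors.read_tcp_rot(),sensors.read_width(), eyes.grab_frame("wrist")["T_tool_cam"].round(3))
E
```

```text
pics
scene [[460.40678733731494, 0.0, 320.9219031461172], [0.0, 460.40678733731494, 201.12107930408663], [0.0, 0.0, 1.0]] [-0.124  0.57   0.92 ] [[-0.658, -0.753, -0.018], [-0.523, 0.474, -0.708], [0.541, -0.457, -0.706]]
top [[422.894472686753, 0.0, 310.4404141909246], [0.0, 422.894472686753, 196.71034884970632], [0.0, 0.0, 1.0]] [0.422 0.017 1.162] [[0.029, -0.999, 0.023], [-0.992, -0.032, -0.122], [0.123, -0.019, -0.992]]
0.1 [-3.14049003e+00 -5.20427009e-05  4.34854516e-01] 0.08510139426181271 [[ 0.    -0.945 -0.327  0.084]
 [ 1.     0.     0.001 -0.001]
 [-0.001 -0.327  0.945 -0.071]
 [ 0.     0.     0.     1.   ]]
```

View pics/top0.png

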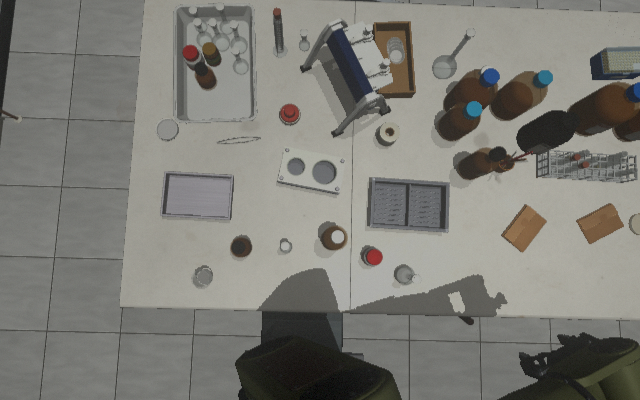

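View pics/scene0.png

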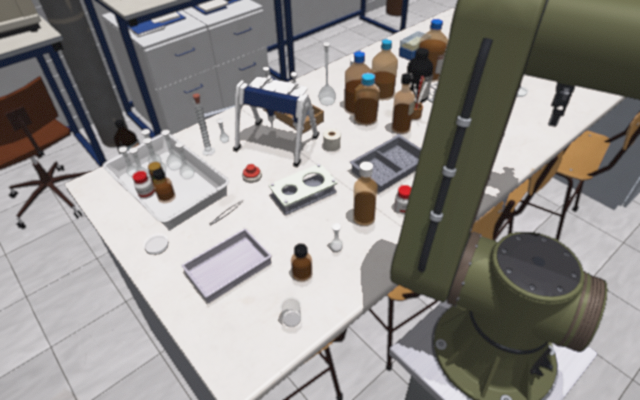

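Top view: front row, left to right, is beaker (203,275), dropper bottle (241,245), small flask (286,245), tall bottle (334,236), red-capped powder jar (373,257) and large flask (404,273). Behind it are the metal tray (198,195), stand (312,170), spill tray (408,204) and film roll (388,133). I'll enlarge it for accuracy.

Run:
```python
import cv2
i=cv2.imread("pics/top0.png")
c=cv2.resize(i[140:300,150:460],None,fx=2.58,fy=2.58,interpolation=cv2.INTER_CUBIC)
c=c[:, :800]
for k in range(0,310,20): cv2.putText(c,str(150+k),(int(k*2.58),8),0,.3,(0,0,255)); cv2.line(c,(int(k*2.58),10),(int(k*2.58),16),(0,0,255))
for k in range(0,160,20): cv2.putText(c,str(140+k),(0,int(k*2.58)+4),0,.3,(0,0,255))
cv2.imwrite("pics/c1.png",c)
```

```text
(no output)
```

View pics/c1.png

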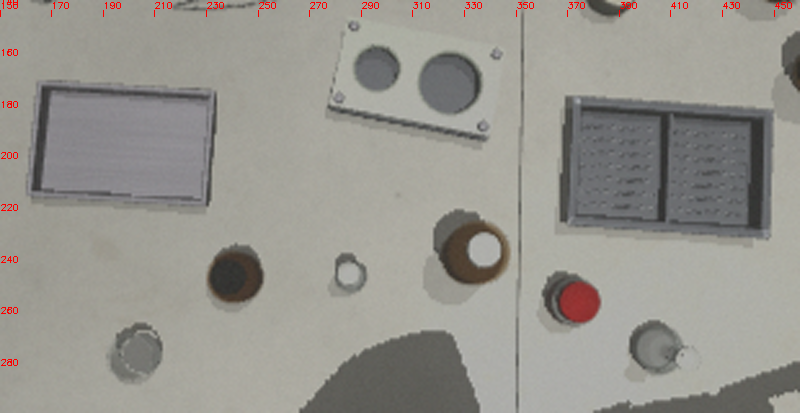

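The crop shows caps/stoppers near: tall bottle (338,237), dropper (238,247), small flask (285,246), jar (373,257), large flask stopper (416,278); wells at (296,166) and (324,172). Next I'll measure by masks and rays.

```bash
cat > vis.py <<'E'
import cv2,numpy as np
def ray(f,uv,z):
    d=f["R"].T@np.linalg.inv(f["camera_matrix"])@np.array([uv[0],uv[1],1.]); c=-f["R"].T@f["t"]
    return c+d*(z-c[2])/d[2]
def proj(f,X):
    p=f["camera_matrix"]@(f["R"]@np.asarray(X,float)+f["t"]); return p[:2]/p[2]
def blob(mask,seed,r=40):
    m=mask.astype(np.uint8); n,l,s,c=cv2.connectedComponentsWithStats(m)
    k=min((i for i in range(1,n) if s[i,4]>15 and np.hypot(*(c[i]-seed))<r),key=lambda i:np.hypot(*(c[i]-seed)))
    ct=max(cv2.findContours((l==k).astype(np.uint8),0,1)[0],key=len)
    return l==k,ct[:,0].astype(float),c[k],s[k,4]
def diam(f,pts,z):
    P=np.array([ray(f,p,z)[:2] for p in pts]); (c,r)=cv2.minEnclosingCircle(P.astype(np.float32)); return 2*r*1000
E
python3 - <<'E'
from vis import *
import pickle
d=pickle.load(open("f0.pkl","rb")); f=d["top"]; im=f["img"].astype(int); hsv=cv2.cvtColor(f["img"],cv2.COLOR_RGB2HSV).astype(int)
R,G,B=im[...,0],im[...,1],im[...,2]; g=im.sum(2)/3
def rep(n,mask,seed,z):
    b,p,c,a=blob(mask,seed); w=ray(f,c,z); print(n,c.round(1),a,w.round(4),"eqdiam px*",(2*np.sqrt(a/np.pi)*(1.165-z)/422.9*1000).round(1)); return w
rep("jar",(R>140)&(G<90),(373,257),.072)
for y,x in((237,338),(246,285),(247,236),(247,245),(278,416),(166,296),(172,324),(155,310)): print(y,x,im[y,x])
wm=(g>170)&(abs(np.arange(640)[None]-338)<7)&(abs(np.arange(400)[:,None]-237)<7)
rep("tall",wm,(338,237),.185)
rep("dropcap",(g<58)&(R-B<14),(238,247),.098)
hole=(g<150)
w1=rep("small well",hole,(296,166),.042); w2=rep("large well",hole,(324,172),.042)
dd=w1-w2; print("dist",np.hypot(*dd[:2]),"yaw",np.arctan2(-dd[0],dd[1]))
for n,uv,z in(("sfl",(285,246),.081),("lfl",(416,278),.127),("beak",(204.5,273),.056),("film",(388,133),.05)): print(n,ray(f,uv,z).round(4))
# trays: rim outer corners from crop
for n,c,z in(("metal",[(39,81),(216,91),(209,207),(30,197)],.033),("spill",[(567,96),(773,109),(770,238),(561,225)],.038)):
    P=np.array([ray(f,(u/2.58+150,v/2.58+140),z)[:2] for u,v in c]); print(n,P.round(3).tolist(),P.mean(0).round(4),[np.linalg.norm(P[i]-P[i-1]).round(3) for i in range(4)])
E
```

```text
jar [373.7 258. ] 112 [ 0.4045 -0.1708  0.072 ] eqdiam px* 30.9
237 338 [175 174 171]
246 285 [174 175 170]
247 236 [53 51 49]
247 245 [58 54 49]
278 416 [174 175 170]
166 296 [108 107 111]
172 324 [108 108 110]
155 310 [175 175 165]
tall [337.2 236.8] 103 [ 0.4522 -0.0663  0.185 ] eqdiam px* 26.5
dropcap [238.1 246.9] 151 [0.4224 0.1729 0.098 ] eqdiam px* 35.0
small well [295.6 166.1] 270 [0.6429 0.0378 0.042 ] eqdiam px* 49.2
large well [324.  171.7] 495 [ 0.6299 -0.0393  0.042 ] eqdiam px* 66.7
dist 0.07811015021281967 yaw -0.16614424499217118
sfl [0.4282 0.0569 0.081 ]
lfl [ 0.3603 -0.2647  0.127 ]
beak [0.3536 0.2615 0.056 ]
film [ 0.7409 -0.2098  0.05  ]
metal [[0.618, 0.388], [0.614, 0.204], [0.492, 0.205], [0.497, 0.389]] [0.5553 0.2962] [np.float64(0.121), np.float64(0.184), np.float64(0.121), np.float64(0.184)]
spill [[0.62, -0.164], [0.613, -0.381], [0.478, -0.376], [0.485, -0.159]] [ 0.5488 -0.2699] [np.float64(0.135), np.float64(0.217), np.float64(0.135), np.float64(0.217)]
```

Run:
```python
from plant import env, eyes, sensors
from vis import *
from scipy.spatial.transform import Rotation as Ro
import pickle
d={}
for k,y in (("R",-.16),("L",.12)):
    env.goto([.47,y,.36],[np.pi,0,0]); env.pause(.3)
    p=np.array(sensors.read_eef_pos()); r=Ro.from_euler("xyz",sensors.read_tcp_rot()).as_matrix()
    f=eyes.grab_frame("wrist"); T=np.eye(4); T[:3,:3]=r; T[:3,3]=p; C=np.linalg.inv(T@f["T_tool_cam"])
    d[k]=dict(img=f["img"],camera_matrix=f["camera_matrix"],R=C[:3,:3],t=C[:3,3])
    cv2.imwrite(f"pics/w{k}.png",f["img"][:,:,::-1])
f=eyes.grab_frame("scene"); d["scene"]=f; cv2.imwrite("pics/scene1.png",f["img"][:,:,::-1])
pickle.dump(d,open("f1.pkl","wb")); print(d["L"]["camera_matrix"][0,0],sensors.read_clock(),np.round(sensors.read_q(),2))
f0=pickle.load(open("f0.pkl","rb"))["top"]
for n,X in dict(tall=(.4522,-.0663,.185),drop=(.4224,.1729,.098),sf=(.4282,.0569,.081),jar=(.4045,-.1708,.072),lf=(.3603,-.2647,.127)).items(): print(n,*[(k,proj(d[k],X).round(1)) for k in "LR"])
```

```text
280.74731728263833 3.525 [ 0.17  0.11  1.61 -0.    1.41  1.75]
tall ('L', array([514.6, 221.8])) ('R', array([218.8, 221.8]))
drop ('L', array([276.2, 217.4])) ('R', array([ 56.3, 217.3]))
sf ('L', array([365.4, 208.5])) ('R', array([154. , 208.4]))
jar ('L', array([528.1, 222.3])) ('R', array([325.7, 222.3]))
lf ('L', array([625.9, 272. ])) ('R', array([401.9, 272.1]))
```

View pics/wR.png

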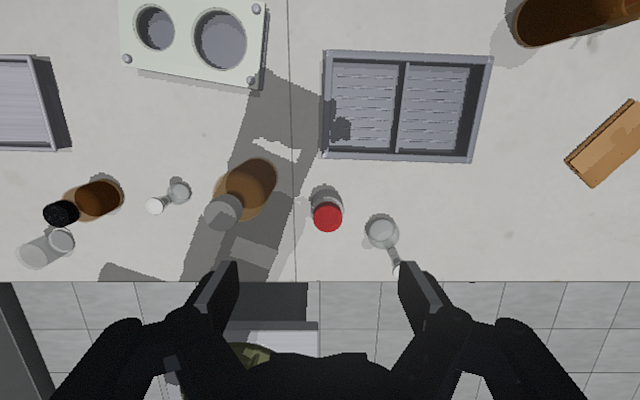

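View pics/wL.png

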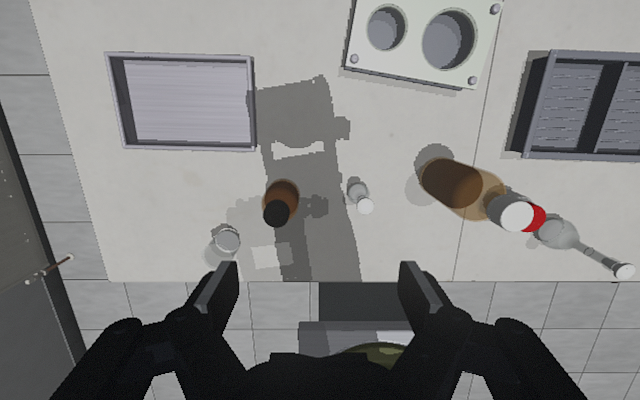

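Both wrist views agree with the top-view predictions within about 5 px: R has the jar at (327,217); L has the tall cap at (517,217), dropper cap (276,213), small stopper (365,206) and large stopper (624,270). I'll refine with masks cast to mid-cap height.

Run:
```python
from vis import *
import pickle
d=pickle.load(open("f1.pkl","rb")); d["top"]=pickle.load(open("f0.pkl","rb"))["top"]
def box(f,u,v,r):
    m=np.zeros(f["img"].shape[:2],bool); m[max(0,int(v-r)):int(v+r),max(0,int(u-r)):int(u+r)]=1; return m
def rep(n,k,uv,r,fn,z):
    f=d[k]; i=f["img"].astype(int); m=fn(i[...,0],i[...,1],i[...,2])&box(f,*uv,r)
    try:
        b,p,c,a=blob(m,uv,20); (cx,cy),rad=cv2.minEnclosingCircle(p.astype(np.float32)); lo=p[:,1].min(),p[:,1].max(),p[:,0].min(),p[:,0].max()
        print(n,k,a,lo,c.round(1),ray(d[k],c,z).round(4)[:2], "width mm",(1000*np.linalg.norm(ray(f,(lo[2],c[1]),z)-ray(f,(lo[3]+1,c[1]),z))).round(1))
    except ValueError: print(n,k,"none")
red=lambda r,g,b:(r-g>50)&(r-b>50)
rep("jar","R",(327,217),25,red,.064); rep("jar","top",(374,257),12,red,.064)
blk=lambda r,g,b:(r+g+b<190)&(r-b<12)
blw=lambda r,g,b:(r+g+b<150)&(r-b<16)
rep("drop","L",(276,213),20,blw,.090); rep("drop","R",(61,213),22,blw,.090);rep("drop","top",(238,247),9,blk,.090)
wh=lambda r,g,b:(r-b<18)&(r+g+b>330)
rep("tall","L",(514,217),24,wh,.175); rep("tall","R",(222,212),22,wh,.175); rep("tall","top",(338,237),9,wh,.175)
br=lambda r,g,b:(r+g+b>570)
for q in ((365,206),(624,270)): 
    i=d["L"]["img"]; print(i[int(q[1])-14:int(q[1])+15:2,q[0]].sum(1), i[q[1],q[0]-14:q[0]+15:2].sum(1))
hol=lambda r,g,b:(r+g+b<480)
for k,q in(("L",((386,27),(448,40))),("R",((155,27),(220,40))),("top",((296,166),(324,172)))):
    for n,qq in zip(("sw","lw"),q): rep(n,k,qq,40 if k!="top" else 20,hol,.042)
o=[]
for k,q in(("L",(365,206)),("L",(616,268)),("R",(155,205)),("R",(398,268)),("top",(285,246)),("top",(413,277))):
    i=d[k]["img"]; u=min(max(q[0],24),616); o.append(cv2.resize(cv2.copyMakeBorder(i,0,0,0,0,0)[q[1]-24:q[1]+24,u-24:u+24],(264,264),interpolation=0))
cv2.imwrite("pics/st.png",np.vstack([np.hstack(o[:3]),np.hstack(o[3:])])[:,:,::-1])
```

```text
jar R 609 (np.float64(205.0), np.float64(231.0), np.float64(313.0), np.float64(341.0)) [327.3 218.2] [ 0.4075 -0.1732] width mm 40.7
jar top 187 (np.float64(249.0), np.float64(264.0), np.float64(367.0), np.float64(381.0)) [374.2 256.7] [ 0.4077 -0.1735] width mm 38.9
drop L 563 (np.float64(200.0), np.float64(227.0), np.float64(264.0), np.float64(289.0)) [276.2 213.1] [0.4252 0.1738] width mm 33.7
drop R 727 (np.float64(200.0), np.float64(227.0), np.float64(43.0), np.float64(79.0)) [ 60.7 213.2] [0.4249 0.1735] width mm 48.0
drop top 146 (np.float64(241.0), np.float64(253.0), np.float64(231.0), np.float64(245.0)) [238. 247.] [0.4223 0.1743] width mm 37.5
tall L 1480 (np.float64(193.0), np.float64(240.0), np.float64(490.0), np.float64(537.0)) [515.1 220.4] [ 0.4495 -0.074 ] width mm 47.2
tall R 803 (np.float64(190.0), np.float64(233.0), np.float64(200.0), np.float64(235.0)) [211.1 210.9] [ 0.4594 -0.0564] width mm 34.9
tall top 139 (np.float64(230.0), np.float64(243.0), np.float64(331.0), np.float64(343.0)) [337.3 236.4] [ 0.4534 -0.0675] width mm 30.3
[460 432 410 516 590 596 596 593 
[... 296 characters left out ...]
)) [386.7  27.3] [0.6457 0.0368] width mm 49.3
lw L 2699 (np.float64(7.0), np.float64(70.0), np.float64(422.0), np.float64(477.0)) [449.3  38.9] [ 0.6334 -0.0403] width mm 68.2
sw R 1434 (np.float64(4.0), np.float64(50.0), np.float64(133.0), np.float64(174.0)) [154.3  27.3] [0.6454 0.0365] width mm 50.5
lw R 2608 (np.float64(8.0), np.float64(70.0), np.float64(192.0), np.float64(246.0)) [219.6  39. ] [ 0.6331 -0.0405] width mm 66.9
sw top 289 (np.float64(157.0), np.float64(175.0), np.float64(287.0), np.float64(305.0)) [295.7 165.9] [0.6432 0.0373] width mm 51.1
lw top 519 (np.float64(159.0), np.float64(184.0), np.float64(312.0), np.float64(337.0)) [324.  171.5] [ 0.6305 -0.0393] width mm 70.1
```

View pics/st.png

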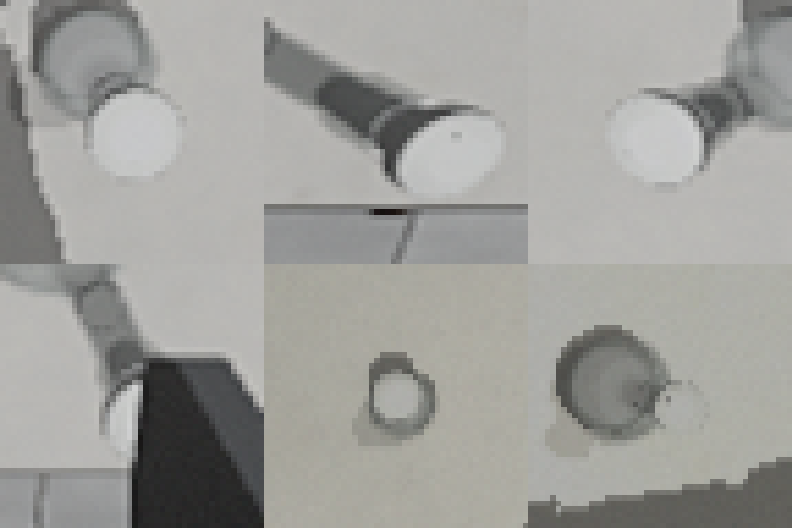

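Stopper discs show clearly: small at L(365.5,206.2) and top(285.4,246.0); large at L(626,271) and top(417,278.6). Wrist and top differ by about 2.5 mm in x, so I'll check with the wrist camera at a different yaw.

```bash
cat > arm.py <<'E'
from plant import env, eyes, sensors, fingers, order, kinematics
from vis import *
from scipy.spatial.transform import Rotation as Ro
def wrist():
    p=np.array(sensors.read_eef_pos()); r=Ro.from_euler("xyz",sensors.read_tcp_rot()).as_matrix()
    f=eyes.grab_frame("wrist"); T=np.eye(4); T[:3,:3]=r; T[:3,3]=p; C=np.linalg.inv(T@f["T_tool_cam"])
    return dict(img=f["img"],camera_matrix=f["camera_matrix"],R=C[:3,:3],t=C[:3,3])
def find(f,X,fn,z,r=35):
    uv=proj(f,X); i=f["img"].astype(int); m=fn(i[...,0],i[...,1],i[...,2])
    w=np.zeros(m.shape,bool); w[max(0,int(uv[1]-r)):int(uv[1]+r),max(0,int(uv[0]-r)):int(uv[0]+r)]=1
    try: b,p,c,a=blob(m&w,uv,20)
    except ValueError: return uv,"none"
    return c.round(1),a,ray(f,c,z).round(4)[:2]
red=lambda r,g,b:(r-g>50)&(r-b>50)
blw=lambda r,g,b:(r+g+b<150)&(r-b<16)
hol=lambda r,g,b:(r+g+b<480)
stp=lambda r,g,b:(r+g+b>566)
E
python3 - <<'E'
from arm import *
import pickle
for q,n in (((365.5,206.2),.081),((626,271.3),.127)): print(ray(pickle.load(open("f1.pkl","rb"))["L"],q,n).round(4))
print(ray(pickle.load(open("f1.pkl","rb"))["R"],(154.1,205.9),.081).round(4))
f=pickle.load(open("f0.pkl","rb"))["top"]; print(ray(f,(285.4,246),.081).round(4),ray(f,(417,278.6),.127).round(4))
env.goto([.52,-.02,.36],[np.pi,0,np.pi/2]); env.pause(.3)
f=wrist(); pickle.dump(f,open("f2.pkl","wb")); cv2.imwrite("pics/w3.png",f["img"][:,:,::-1])
for n,X,fn,z in(("jar",(.4075,-.173,.064),red,.064),("drop",(.4245,.1735,.09),blw,.09),("sw",(.645,.037,.042),hol,.042),("lw",(.632,-.04,.042),hol,.042),("sf",(.43,.057,.081),stp,.081),("tall",(.454,-.067,.185),stp,.185),("lf",(.363,-.265,.127),stp,.127)): print(n,find(f,X,fn,z), proj(f,X).round(1))
print(sensors.read_clock())
E
```

```text
[0.4315 0.0569 0.081 ]
[ 0.3613 -0.2644  0.127 ]
[0.4318 0.056  0.081 ]
[0.4282 0.0559 0.081 ] [ 0.3589 -0.2671  0.127 ]
jar (array([246.4, 276.4]), np.int32(389), array([ 0.4115, -0.177 ])) [243.5 274.1]
drop (array([227.5,   6.2]), np.int32(384), array([0.4266, 0.1637])) [224.5  -5.1]
sw (array([396.7, 129.8]), np.int32(2693), array([0.6256, 0.0368])) [411.2 129.6]
lw (array([388.6, 175.7]), np.int32(2592), array([ 0.62  , -0.0262])) [396.2 185.2]
sf (array([242.16727083, 114.60315353]), 'none') [242.2 114.6]
tall (array([254.4, 249.6]), np.int32(639), array([ 0.4575, -0.0667])) [250.8 249.9]
lf (array([206.37800671, 355.74356464]), 'none') [206.4 355.7]
5.5
```

View pics/w3.png

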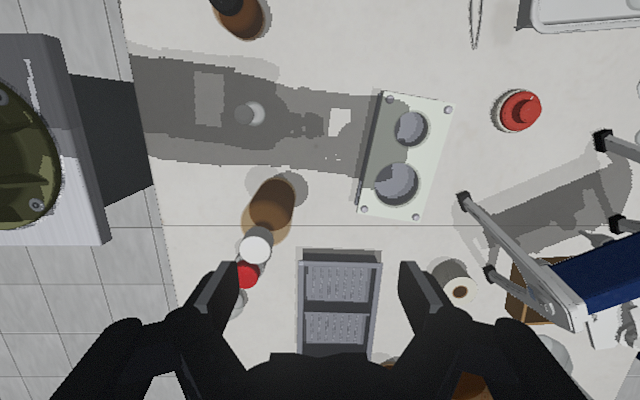

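Picture: wells at (411,128) and (397,184), within 1–2 px of the predictions from the earlier wrist views, and tall cap at (254,250). So I'll use the wrist-frame numbers and start with the tall bottle.

```bash
cat >> arm.py <<'E'
ORI=[np.pi,0,np.pi/2]; Z=.44
# name: (pick xy, place xy, TCP height above underside, floor z)
JOB=dict(tall=((.457,-.067),(.5495,-.319),.236,.004),drop=((.4255,.1738),(.5525,-.221),.154,.004),
 jar=((.4085,-.174),(.5575,.296),.129,.003),lf=((.361,-.2655),(.6332,-.0402),.175,.008),sf=((.4316,.0565),(.6455,.0372),.129,.008))
def pick(n):
    (x,y),_,h,_=JOB[n]; zl=h+.22
    env.goto([x,y,max(h+.1,.3)],ORI); env.line_to([x,y,h],vel=.12)
    fingers.gripper_close(); w=sensors.read_width(); print(n,"width",round(w,4),"pad",sensors.read_finger_force())
    env.line_to([x,y,h+.03],vel=.05); env.line_to([x,y,zl],vel=.2)
    print("lifted",round(sensors.read_width(),4),np.round(sensors.read_wrist_force(),2),sensors.read_clock())
def carry(n):
    _,(x,y),h,fl=JOB[n]; env.line_to([x,y,h+.22],vel=.2); env.pause(.2)
def lower(n,dx=0,dy=0):
    _,(x,y),h,fl=JOB[n]; x+=dx;y+=dy
    env.line_to([x,y,h+fl+.008],vel=.12); env.pause(.2)
    t=env.line_to([x,y,h+fl-.005],vel=.02,until_force=3); p=sensors.read_eef_pos()
    print("touch",t,"z err mm",round((p[2]-h-fl)*1000,1),np.round(sensors.read_wrist_force(),2))
    fingers.release(); env.pause(.2); p=sensors.read_eef_pos(); env.line_to([p[0],p[1],h+.12],vel=.15); print(sensors.read_clock())
E
python3 - <<'E'
from arm import *
for n,(a,b,h,fl) in JOB.items():
    print(n,[kinematics.ik([*p,z],ORI) is not None for p in (a,b) for z in (h,h+.22)])
pick("tall"); carry("tall"); lower("tall")
E
```

```text
tall [True, True, True, True]
drop [True, True, True, True]
jar [True, True, True, True]
lf [True, True, True, True]
sf [True, True, True, True]
tall width 0.0293 pad 59.85532066784799
lifted 0.0294 [-0.23  0.1  -2.2 ] 9.3167
touch True z err mm 0.7 [0.89 1.19 5.46]
15.2583
```

Run:
```python
from arm import *
pick("drop"); carry("drop"); lower("drop")
pick("jar"); carry("jar"); lower("jar")
env.line_to([.5575,.25,.35])
f=eyes.grab_frame("top"); cv2.imwrite("pics/top2.png",cv2.resize(f["img"][:300,140:480],(794,700))[100:,:,::-1])
```

```text
drop width 0.0303 pad 59.806968065436195
lifted 0.0309 [ 0.38  0.16 -0.48] 20.8833
touch True z err mm 0.5 [0.16 0.09 4.49]
27.55
jar width 0.0374 pad 59.33242857805453
lifted 0.0373 [ 0.31  0.18 -1.38] 32.15
touch True z err mm 0.6 [-0.97 -0.19  5.79]
39.175
```

View pics/top2.png

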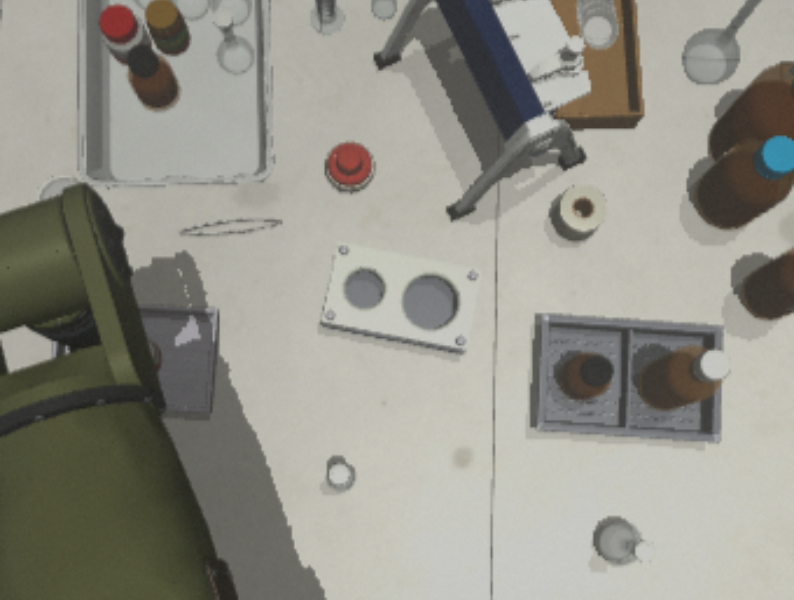

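Both bottles stand in their bays. In the crop the caps are at (597,373) and (714,365). The flasks are next, with a look at the large one hovering just above its well.

Run:
```python
from arm import *
pick("lf"); carry("lf"); env.line_to([*JOB["lf"][1],.175+.052],vel=.12); env.pause(.2)
f=wrist(); s=eyes.grab_frame("scene")
a=cv2.resize(f["img"][60:400,120:520],(400,340)); u,v=proj(s,(.633,-.04,.06)).astype(int)
b=cv2.resize(s["img"][v-55:v+30,u-50:u+50],(400,340),interpolation=cv2.INTER_CUBIC)
cv2.imwrite("pics/hov.png",np.hstack([a,b])[:,:,::-1])
```

```text
lf width 0.0195 pad 58.340897327361745
lifted 0.0195 [ 0.73 -0.19 -0.07] 45.7917
```

View pics/hov.png

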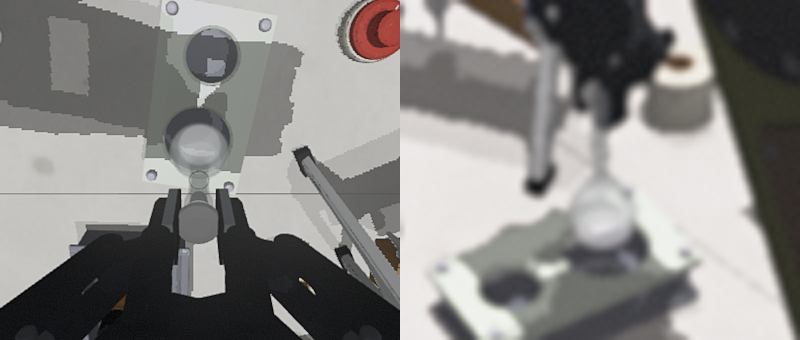

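Hover: in the left half the bulb (199,147) sits over the large well (about x 164–231), and in the right half it is just above the opening. I'll quantify the offset.

Run:
```python
from arm import *
f=wrist(); i=f["img"].astype(int)
print(proj(f,(.6332,-.0402,.042)).round(1),proj(f,(.6455,.0372,.042)).round(1))
for uv in((317.5,200),): print(ray(f,uv,.042).round(4))
b,p,c,a=blob((i.sum(2)<400)&(np.arange(400)[:,None]<150)&(np.arange(640)[None]>295),(332,114),25); print(c,a,p.min(0),p.max(0))
for v in (185,195,205): print(v,i[v,276:296].sum(1),i[v,342:362].sum(1))
```

```text
[318. 201.] [332.2 116.5]
[ 0.6327 -0.0392  0.042 ]
[330.77370304 116.83989267] 2236 [298.  91.] [362. 149.]
185 [319 321 319 317 322 318 320 318 307 299 297 271 220 205 213 203 209 209
 211 206] [236 203 208 202 244 327 357 373 404 415 411 413 410 415 415 412 410 409
 414 410]
195 [322 323 319 322 319 308 329 365 316 251 271 270 244 203 207 210 213 207
 247 284] [316 260 244 214 215 213 203 233 320 346 356 407 413 415 402 411 408 410
 413 408]
205 [388 404 413 411 407 402 384 377 377 325 233 200 208 216 273 336 362 381
 383 398] [390 388 376 369 346 295 259 293 343 337 342 403 413 409 406 409 411 409
 411 408]
```

Well agrees within 1 mm. Inserting.

```bash
cat >> arm.py <<'E'
def insert(n):
    _,(x,y),h,fl=JOB[n]; env.line_to([x,y,h+.052],vel=.15); env.pause(.2)
    t=env.line_to([x,y,h+fl-.004],vel=.04,until_force=3); p=sensors.read_eef_pos()
    e=(p[2]-h-fl)*1000; print("touch",t,"z err mm",round(e,1),np.round(sensors.read_wrist_force(),2))
    if e<3: fingers.release(); env.pause(.2); env.line_to([p[0],p[1],h+.13],vel=.15)
    print(sensors.read_clock()); return e<3
E
python3 - <<'E'
from arm import *
if insert("lf"):
    pick("sf"); carry("sf"); insert("sf")
E
```

```text
touch True z err mm 0.4 [-1.74 -0.46  5.35]
53.0667
sf width 0.0197 pad 58.20419268828118
lifted 0.0197 [ 0.09 -0.21 -2.14] 58.0167
touch True z err mm 0.3 [-0.35 -0.69  5.98]
63.725
```

Run:
```python
from arm import *
env.goto([.35,.02,.38],[np.pi,0,np.pi/2]); env.pause(.3)
f=eyes.grab_frame("top"); s=eyes.grab_frame("scene")
a=cv2.resize(f["img"][100:300,150:470],(640,400)); cv2.imwrite("pics/end.png",np.hstack([a[100-100:400,0:640]])[:,:,::-1])
b=cv2.resize(s["img"][120:340,170:470],(780,572)); cv2.imwrite("pics/ends.png",b[:,:,::-1])
```

```text
(no output)
```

View pics/end.png

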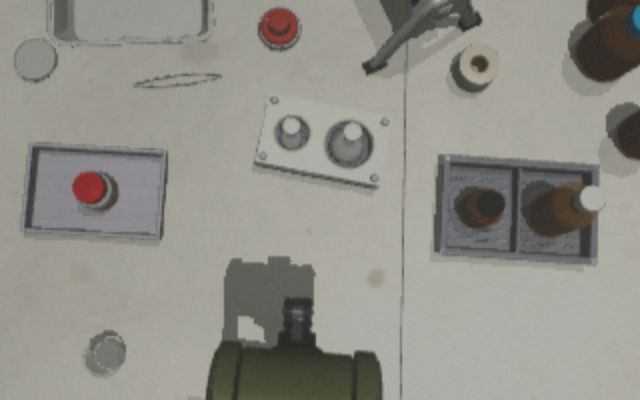

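View pics/ends.png

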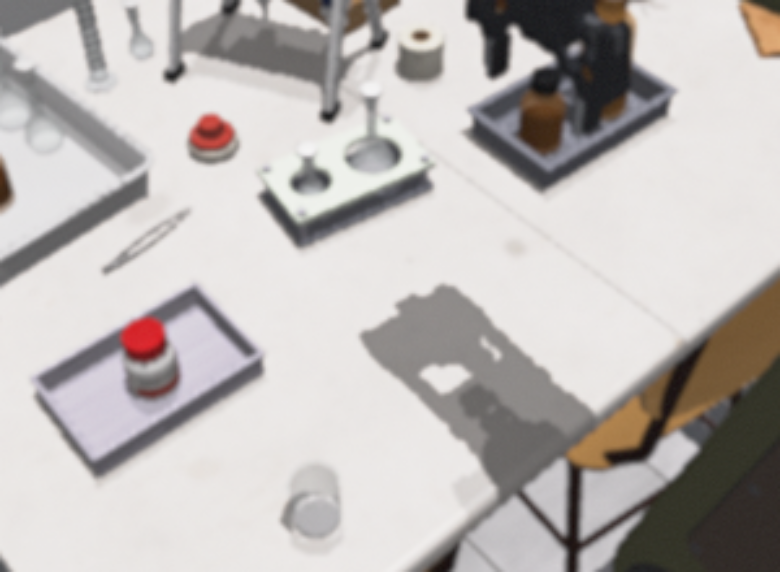

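Both final views show everything in place and upright: flasks in their wells at (291,128) and (350,140), jar in the metal tray at (92,188), bottles in separate bays at (485,205) and (575,205). Beaker and film roll have not moved. Handing in.

```bash
python3 -c "
from plant import order; print(order.close_job())"
```

```text
the job is handed in; nothing more can be done
None
```

The job is handed in: both flasks stand in their wells on the base plate, the two amber bottles are in separate spill-tray bays, the powder jar is in the metal tray, and the beaker and film roll were left in place; the judge's result was not shown.

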